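Find the tired door catch by feel and set it aside in the bowl

TASK

Three look-alike push-to-open door catches stand on the hall shelf and one has a tired spring: press their plungers straight down, never with more than about 8 newtons, until you find the one that clicks and stays in under so light a press. Then put that catch, its plunger still clicked in, into the ceramic bowl and let go, leaving the bowl and the two sound catches standing where they are with their plungers out, and disturbing nothing else.

Things in the scene. Friction and masses are not known exactly. Their poses are not given: they have to be found in the camera images.
- shelf_mid (a point): centre of the top face of the narrow beech shelf (220 mm deep in its own x, 760 mm long in its own y, top face 170 mm above the table, board 18 mm thick); it is fixed, its x axis points away from the robot, y along the shelf, z up. A hook rail with a ring of keys and a shoehorn hangs under its far edge
- catch_a_center (a point): one of three look-alike loose door catches, 120 g, white plastic, standing plunger up on the shelf: housing 42 (own x) x 30 (own y) x 36 mm high, base flange 60 x 30 x 4 mm. Point on its centre line, 18 mm above the shelf; z up. Grip across own y. The catches' and bowl's places in the row change at every start; which catch is tired cannot be seen
- plunger_a_top (a point): centre of the flat top of catch_a's grey round plunger (15 mm diameter), which stands 12 mm proud of the housing (48 mm above the shelf) when out and 6 mm when clicked in; its rubber-buffered head gives another 1 mm per 4 N while pressed; z up
- plunger_a (a joint): travel (m) of catch_a's plunger: 0 out, 0.006 pressed in to its hard stop. The push needed peaks at about 2 mm and then falls; past about 4.5 mm the plunger snaps and holds itself in (clicked), short of that it springs out again. Force to make it give: about 4 N in the tired catch, 14 N or more in the two sound ones
- catch_b_center (a point): one of three look-alike loose door catches, 120 g, white plastic, standing plunger up on the shelf: housing 42 (own x) x 30 (own y) x 36 mm high, base flange 60 x 30 x 4 mm. Point on its centre line, 18 mm above the shelf; z up. Grip across own y. The catches' and bowl's places in the row change at every start; which catch is tired cannot be seen
- plunger_b_top (a point): centre of the flat top of catch_b's grey round plunger (15 mm diameter), which stands 12 mm proud of the housing (48 mm above the shelf) when out and 6 mm when clicked in; its rubber-buffered head gives another 1 mm per 4 N while pressed; z up
- plunger_b (a joint): travel (m) of catch_b's plunger: 0 out, 0.006 pressed in to its hard stop. The push needed peaks at about 2 mm and then falls; past about 4.5 mm the plunger snaps and holds itself in (clicked), short of that it springs out again. Force to make it give: about 4 N in the tired catch, 14 N or more in the two sound ones
- catch_c_center (a point): one of three look-alike loose door catches, 120 g, white plastic, standing plunger up on the shelf: housing 42 (own x) x 30 (own y) x 36 mm high, base flange 60 x 30 x 4 mm. Point on its centre line, 18 mm above the shelf; z up. Grip across own y. The catches' and bowl's places in the row change at every start; which catch is tired cannot be seen
- plunger_c_top (a point): centre of the flat top of catch_c's grey round plunger (15 mm diameter), which stands 12 mm proud of the housing (48 mm above the shelf) when out and 6 mm when clicked in; its rubber-buffered head gives another 1 mm per 4 N while pressed; z up
- plunger_c (a joint): travel (m) of catch_c's plunger: 0 out, 0.006 pressed in to its hard stop. The push needed peaks at about 2 mm and then falls; past about 4.5 mm the plunger snaps and holds itself in (clicked), short of that it springs out again. Force to make it give: about 4 N in the tired catch, 14 N or more in the two sound ones
- bowl_in (a point): centre of the inner floor of the loose white ceramic bowl (rim 130 mm across, 50 mm high, wall 4 mm, 400 g) that stands on the shelf in line with the catches; the rim is about 45 mm above this point
- comb: wooden comb lying on the shelf behind the catches, 36 x 150 x 7 mm, long along its own y; origin in the middle of its underside; to be left alone
- clipper: steel nail clipper lying on the shelf behind the catches, 12 x 58 x 12 mm, long along its own y; origin in the middle of its underside; to be left alone
- tin: round flat dark tin on the shelf, 68 mm diameter, 24 mm high; origin in the middle of its underside; to be left alone
- shoebrush: small brush lying on the table to the robot's right, long along its own x; origin on its underside; to be left alone
- torch: aluminium torch, 110 mm long, 32 mm high, lying on the table to the robot's left; origin on its underside; to be left alone
Not all that is in view belongs to the job. What is shaped like the part that bears bowl_in but blue, orange or red is not meant.

How it is judged:
By the outcome, as a careful person would: the job done as asked, in the order asked, and still so for the second after the job is handed in, with the robot touching nothing.
It also fails if it takes over 64 s, if anything falls off the work surface, if the arm or the gripper's body presses on something with over 40 N, if the wrist force passes 120 N, or if a joint passes its speed limit or range.

ROBOT

A 6-joint arm with a two-finger parallel gripper is mounted at the origin on the work surface. World frame = base frame: x ahead of the robot, y to its left, z up, the work surface at z = 0. Lengths are in m, angles in degrees, forces in N, time in s.
With the tool pointing down it reaches from about 0.3 to 0.875 m from the base axis. Payload 6.4 kg.
Tool frame: the origin (TCP) lies on the centre line of the jaws, within the pads' length; the fingertips stand 22 mm ahead of it and the grasp point (between the pads) lies 3 mm ahead of it; y points along the fingers, z is the direction in which the jaws open and shut, and the axes are right-handed (so a half turn about y gives the same grasp; the last joint's range is limited). The gripper opens to 85 mm and grips with 20 to 120 N. Pads are 22 mm wide; open, the fingers measure 114 mm over their backs; the gripper's body (76 mm by 85 mm) begins 54 mm behind the grasp point. The pads swing forward as they close: fully open they stand 13 mm farther back than shut.
Start: joints at [53.096, 10.359, 92.074, -0, 77.567, -11.82], TCP at [0.244, 0.521, 0.218] pointing down, gripper open.
Joint ranges: [-171.53, 171.53], [-51.25, 118.39], [17.06, 147.69], [-65.23, 245.23], [0, 150.52], [-178.68, 178.68]. Speed limits (degrees/s): [147.25, 147.25, 172.46, 180, 180, 180].

INTERFACE

Orientations are given as [roll, pitch, yaw] about the fixed x, y, z axes, in that order (R = Rz(yaw) Ry(pitch) Rx(roll)).
In Python, from cell import env, imaging gives the robot as it stands. The module is installed in compiled form; this text tells all that it offers.
- The arm moves only by the tool servo_tool, never from a script. Its argument "motion" is a list of rows, each an object of numbers: "x", "y", "z": the shift along the world's x, y, z in m; "yaw": the turn about the world's z in degrees. In form: [{"x": .., "y": .., "z": .., "yaw": ..}, ...]. A call has 1 to 20 rows; each row shifts and turns the commanded pose from where the row before left it; what a row does not reach is not made up. A row lasts 1/10 s, in which the tool goes at most 50 mm and 8.59 degrees, less where a joint would pass 70% of its speed; a pose out of reach is approached as far as the arm can. A call with a gripper value outside its range is refused whole. "jaw" is the opening, from 0 (shut) to 1 (fully open), set as the call begins (left out, the last holds). The fingers move at their own pace and stop on an object; "squeeze" is the grip in N (left out, the last holds). Time passes only in rows, so rows that do not move let the fingers close. It gives the time, the measured TCP pose, the force and the opening at its end, in the units of the state.
- env.get_state(): the state, without advancing time (a new reading comes with each control period).
- imaging.snapshot(name): name is "scene" or "top" or "wrist"; returns a dict with "img" (400x640x3 uint8, red, green, blue), "fov_y" (degrees; the focal length in pixels is half the picture's height over the tangent of half this angle, whatever the lens; pixels are square), "cx", "cy" (the principal point, pixels), "view" (4x4, takes a point from world to camera coordinates); the wrist camera has in their place "hand_eye" (4x4, takes a point from camera to tool coordinates, whose origin is the TCP and whose axes are the tool frame's). Camera axes: x right, y up, looking along -z (the intrinsics and any distortion apply to the point x, -y, -z); pixel columns grow to the right and rows downward; lengths in m; the calibration is good to about 2 mm. A picture is of the moment at which its call begins: read the wrist's pose just before it. There is no depth.
- env.sign_off(): hands the job in, once; it reports no verdict.
The state is a dict: "time_s": time; "joint_pos": joint angles; "qd": joint speeds; "joint_torque": joint torques, N m; "tool_pos": TCP position; "tool_rot": TCP orientation; "ft_force": force on the tool from outside, world axes, zero at the start; "wrist_torque": the same for the moment, N m; "finger_gap": finger opening in m.
Only numpy, scipy, OpenCV 4.12 (cv2) and the standard library are available. Lean on these libraries where they do the work, as an engineer would, in place of code of your own. Each camera call takes 0.05 s, during which the arm holds its last target.

## Working session

There is one attempt and no reset: what is moved stays moved. The work goes in short steps, Python scripts to look and compute and a tool call to move; the robot and the scene stay as the last step left them, time stands still between calls to the robot, and variables do not carry over. Pictures are saved under pics/ and viewed, and the job is handed in when it is done.

Besides the shell and the picture viewer there is one more tool, called after ">>>" as name([rows], argument=value, ...), one row to a line, values as JSON. servo_tool: Moves the arm, as the interface text tells. Its arguments: {"type":"object","properties":{"motion":{"type":"array","items":{"type":"object","properties":{"x":{"type":"number"},"y":{"type":"number"},"z":{"type":"number"},"yaw":{"type":"number"}}}},"jaw":{"type":"number"},"squeeze":{"type":"number"}},"required":["motion"]}

```bash
mkdir -p pics; cat > h.py <<'E'
import numpy as np,cv2
from cell import env,imaging
def snap(n,tag):
    s=env.get_state(); d=imaging.snapshot(n); cv2.imwrite(f'pics/{tag}.png',d['img'][:,:,::-1]); 
    np.save(f'pics/{tag}.npy',dict(d=d,s=s),allow_pickle=True); return d,s
E
python3 - <<'E'
from h import *
for n in ['scene','top','wrist']:
    d,s=snap(n,n+'0'); print(n,{k:v for k,v in d.items() if k!='img'})
print(s)
E
```

```text
scene {'fov_y': 54.56961355025972, 'cx': 323.13800983138697, 'cy': 196.49809129219267, 'view': array([[ 0.52251879,  0.85262269,  0.00294381, -0.28434429],
       [-0.57392505,  0.34916503,  0.7407387 ,  0.1804561 ],
       [ 0.63054275, -0.38873941,  0.67178681, -1.66106924],
       [ 0.        ,  0.        ,  0.        ,  1.        ]])}
top {'fov_y': 51.81403396818193, 'cx': 309.63006756882174, 'cy': 199.323132243982, 'view': array([[-1.99490011e-02, -9.99800767e-01, -6.81146518e-04,
         1.99593483e-02],
       [ 9.98467946e-01, -1.99575674e-02,  5.16086760e-02,
        -5.27254861e-01],
       [-5.16119878e-02,  3.49438567e-04,  9.98667152e-01,
        -1.52306597e+00],
       [ 0.00000000e+00,  0.00000000e+00,  0.00000000e+00,
         1.00000000e+00]])}
wrist {'fov_y': 64.11387974083121, 'cx': 321.6715762800444, 'cy': 200.39807828538886, 'hand_eye': array([[ 2.64204895e-04, -9.55981208e-01, -2.93427778e-01,
        -7.52917609e-02],
       [ 1.56077293e-03,  2.93427825e-01, -9.55979956e-01,
        -1.55970159e-01],
       [ 9.99998747e-01, -2.05399550e-04,  1.56959466e-03,
         5.09496479e-04],
       [ 0.00000000e+00,  0.00000000e+00,  0.00000000e+00,
         1.00000000e+00]])}
{'time_s': 0.1, 'joint_pos': array([ 5.30980559e+01,  1.03977759e+01,  9.21238732e+01,  1.16259659e-03,
        7.75688548e+01, -1.18196642e+01]), 'qd': array([-0.02238757, -0.13636089, -0.12309299, -0.06450722, -0.03912193,
        0.00554276]), 'joint_torque': array([ 6.78082270e-04, -4.45877302e+01, -3.52237773e+01, -2.74812046e-04,
        4.18897573e-03, -2.14235648e-06]), 'tool_pos': array([0.24341827, 0.52037779, 0.21739022]), 'tool_rot': array([-9.00883525e+01,  1.96489780e-02, -2.50825462e+01]), 'ft_force': array([0.18165195, 0.13186787, 0.18498919]), 'wrist_torque': array([-0.01429302, -0.03307458, -0.0002964 ]), 'finger_gap': 0.0853843255245868}
```

View pics/scene0.png

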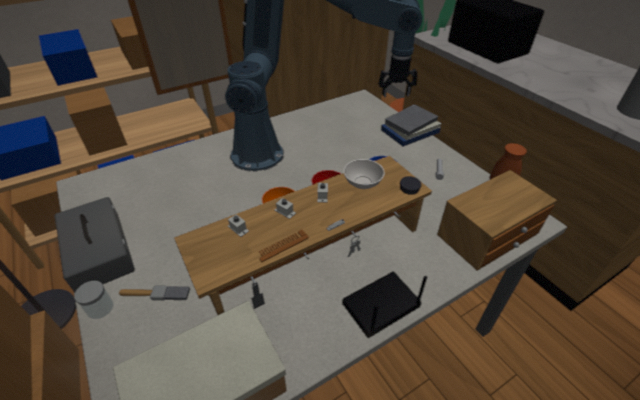

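View pics/top0.png

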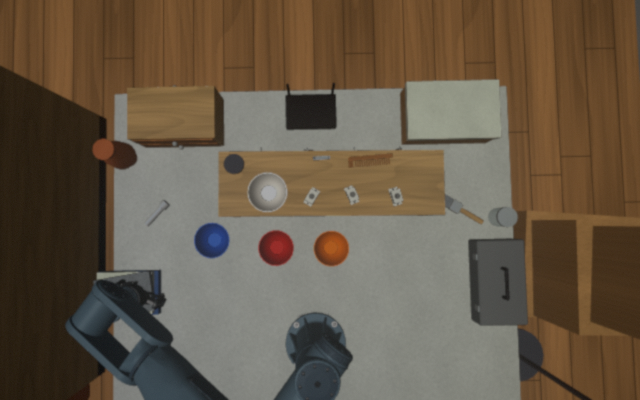

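View pics/wrist0.png

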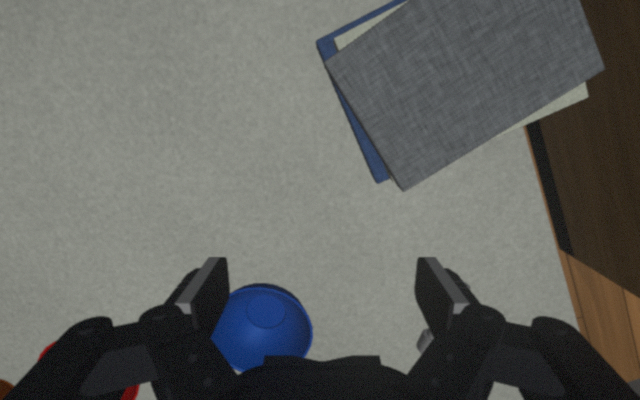

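```bash
cat >> h.py <<'E'
def ray(d,s,u,v,wrist=False):
    f=200/np.tan(np.radians(d['fov_y'])/2)
    c=np.array([(u-d['cx'])/f,-(v-d['cy'])/f,-1.])
    if 'view' in d:
        V=d['view'];R=V[:3,:3].T;return -R@V[:3,3],R@c
    from scipy.spatial.transform import Rotation as Ro
    T=np.eye(4);T[:3,:3]=Ro.from_euler('xyz',s['tool_rot'],degrees=True).as_matrix();T[:3,3]=s['tool_pos']
    T=T@d['hand_eye'];return T[:3,3],T[:3,:3]@c
def at(d,s,u,v,z):
    o,r=ray(d,s,u,v);return o+r*(z-o[2])/r[2]
def load(t):
    a=np.load(f'pics/{t}.npy',allow_pickle=True).item();return a['d'],a['s']
def proj(d,s,p):
    f=200/np.tan(np.radians(d['fov_y'])/2)
    if 'view' in d: c=d['view'][:3,:3]@p+d['view'][:3,3]
    else:
        from scipy.spatial.transform import Rotation as Ro
        T=np.eye(4);T[:3,:3]=Ro.from_euler('xyz',s['tool_rot'],degrees=True).as_matrix();T[:3,3]=s['tool_pos']
        c=(np.linalg.inv(T@d['hand_eye'])@np.r_[p,1])[:3]
    return d['cx']+f*c[0]/-c[2], d['cy']-f*c[1]/-c[2]
def crop(tag,x0,y0,x1,y1,k):
    im=cv2.imread(f'pics/{tag}.png')[y0:y1,x0:x1];cv2.imwrite(f'pics/{tag}_c{x0}.png',cv2.resize(im,None,fx=k,fy=k,interpolation=cv2.INTER_CUBIC))
E
python3 - <<'E'
from h import *
crop('top0',215,140,315,225,8)
crop('top0',290,150,450,225,5)
d,s=load('top0')
for u,v,z in [(311,196,.218),(351.5,194.5,.218),(396,196,.218),(267,192,.22),(219,152,.17),(444,151,.17),(444,216,.17),(219,217,.17)]: print(u,v,at(d,s,u,v,z).round(4))
E
```

```text
311 196 [0.5277 0.0049 0.218 ]
351.5 194.5 [ 0.5299 -0.1263  0.218 ]
396 196 [ 0.5222 -0.2701  0.218 ]
267 192 [0.5433 0.1468 0.22  ]
219 152 [0.6853 0.3119 0.17  ]
444 151 [ 0.6735 -0.4467  0.17  ]
444 216 [ 0.4547 -0.4386  0.17  ]
219 217 [0.4663 0.3137 0.17  ]
```

View pics/top0_c290.png

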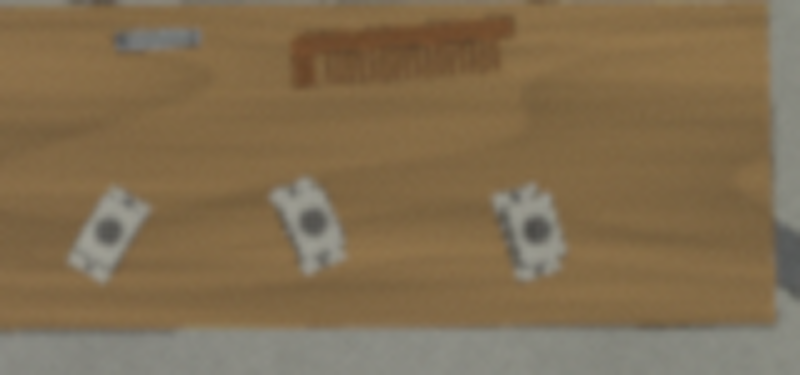

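View pics/top0_c215.png

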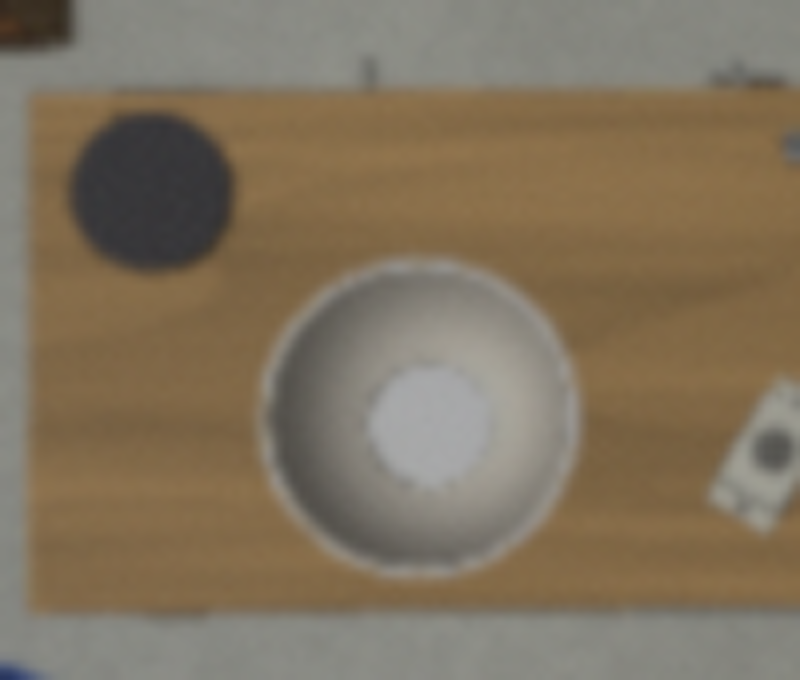

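>>> servo_tool([
  {"z": 0.03},
  {"z": 0.04},
  {"z": 0.035,"x": 0.01,"y": -0.01},
  {"x": 0.015,"y": -0.03,"yaw": 1.5},
  {"x": 0.015,"y": -0.04,"yaw": 1.5},
  {"x": 0.015,"y": -0.04,"yaw": 1.5},
  {"x": 0.015,"y": -0.04,"yaw": 1.5},
  {"x": 0.015,"y": -0.04,"yaw": 1.5},
  {"x": 0.015,"y": -0.04,"yaw": 1.5},
  {"x": 0.015,"y": -0.04,"yaw": 1.5},
  {"x": 0.015,"y": -0.04,"yaw": 1.5},
  {"x": 0.015,"y": -0.04,"yaw": 1.5},
  {"x": 0.015,"y": -0.04,"yaw": 1.5},
  {"x": 0.015,"y": -0.04,"yaw": 1.5},
  {"x": 0.015,"y": -0.04,"yaw": 1.5},
  {"x": 0.015,"y": -0.04,"yaw": 1.5},
  {"x": 0.015,"y": -0.04,"yaw": 1.5},
  {"x": 0.015,"y": -0.04,"yaw": 1.5},
  {"x": 0.015,"y": -0.04,"yaw": 2},
  {"x": 0.006,"y": -0.01,"yaw": 2},
], jaw=0, squeeze=30)

```text
validation failed for argument at $.mo...
```

```bash
python3 - <<'E'
from h import *
d,s=snap('wrist','w1')
print(s['time_s'],s['tool_pos'],s['tool_rot'],s['ft_force'],s['finger_gap'])
d,s=snap('wrist','w1');print(s['tool_pos'],s['tool_rot'],s['ft_force'])
E
```

```text
0.15 [0.24348204 0.52043881 0.21749771] [-9.00741619e+01  1.76746925e-02 -2.50844715e+01] [-0.25144579 -0.40939315 -0.35696484] 0.08544598478215734
[0.24351919 0.52048378 0.21760965] [-9.00644022e+01  1.27197504e-02 -2.50794498e+01] [ 0.41476618  0.69616696 -0.01922889]
```

View pics/w1.png

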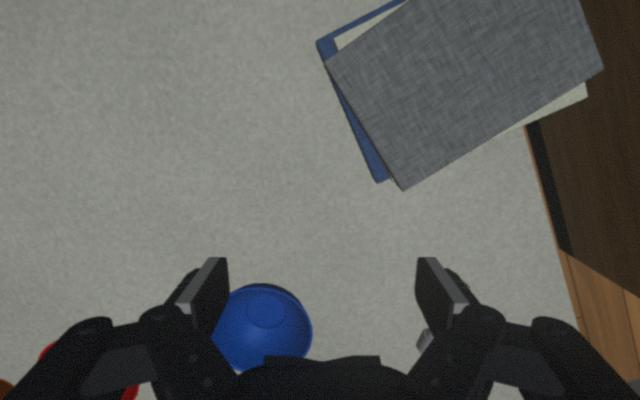

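>>> servo_tool([
  {"x": 0,"y": 0,"z": 0.03,"yaw": 0},
  {"x": 0,"y": 0,"z": 0.04,"yaw": 0},
  {"x": 0.01,"y": -0.01,"z": 0.035,"yaw": 0},
  {"x": 0.015,"y": -0.03,"z": 0,"yaw": 1.5},
  {"x": 0.015,"y": -0.04,"z": 0,"yaw": 1.5},
  {"x": 0.015,"y": -0.04,"z": 0,"yaw": 1.5},
  {"x": 0.015,"y": -0.04,"z": 0,"yaw": 1.5},
  {"x": 0.015,"y": -0.04,"z": 0,"yaw": 1.5},
  {"x": 0.015,"y": -0.04,"z": 0,"yaw": 1.5},
  {"x": 0.015,"y": -0.04,"z": 0,"yaw": 1.5},
  {"x": 0.015,"y": -0.04,"z": 0,"yaw": 1.5},
  {"x": 0.015,"y": -0.04,"z": 0,"yaw": 1.5},
  {"x": 0.015,"y": -0.04,"z": 0,"yaw": 1.5},
  {"x": 0.015,"y": -0.04,"z": 0,"yaw": 1.5},
  {"x": 0.015,"y": -0.04,"z": 0,"yaw": 1.5},
  {"x": 0.015,"y": -0.04,"z": 0,"yaw": 1.5},
  {"x": 0.015,"y": -0.04,"z": 0,"yaw": 1.5},
  {"x": 0.015,"y": -0.04,"z": 0,"yaw": 2},
  {"x": 0.015,"y": -0.02,"z": 0,"yaw": 2},
  {"x": 0,"y": 0,"z": 0,"yaw": 0},
], jaw=0, squeeze=30)

```text
time_s: 2.25
tool_pos: [0.4945, -0.102, 0.3225]
tool_rot: [-90.0, 0.0, -0.3]
ft_force: [-0.0, -0.1, -0.2]
finger_gap: -0.0
```

```bash
python3 - <<'E'
from h import *
d,s=snap('wrist','w1')
print(s['time_s'],s['tool_pos'],s['tool_rot'],s['ft_force'],s['finger_gap'])
E
```

```text
2.25 [ 0.49451045 -0.10199034  0.32251549] [-9.00100136e+01  4.39437397e-02 -2.54489641e-01] [-0.04170359 -0.09415034 -0.17528536] -4.216895795811022e-05
```

View pics/w1.png

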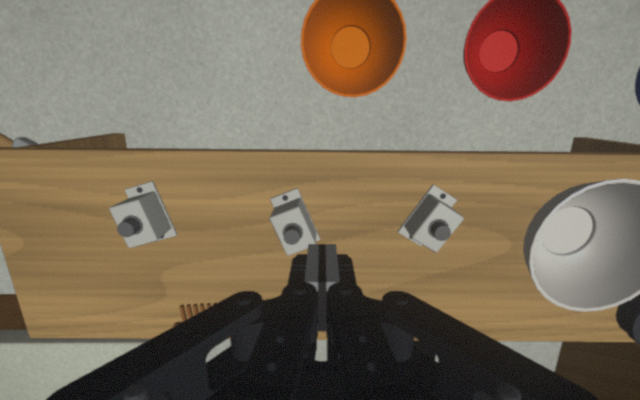

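```bash
python3 - <<'E'
from h import *
crop('w1',90,170,190,260,8)
crop('w1',250,180,350,270,8)
crop('w1',390,170,490,260,8)
a=[cv2.imread(f'pics/w1_c{x}.png') for x in (90,250,390)]
cv2.imwrite('pics/w1_3.png',cv2.resize(np.hstack(a),None,fx=1/3,fy=1/3,interpolation=cv2.INTER_AREA))
cv2.imwrite('pics/w1_ab.png',cv2.resize(np.vstack([np.hstack([a[0],a[1]]),np.hstack([a[2],a[2]*0])]),(800,720)[:2])[:, :] if 0 else cv2.resize(np.hstack(a[:2]),(800,360)))
E
```

```text
(no output)
```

View pics/w1_ab.png

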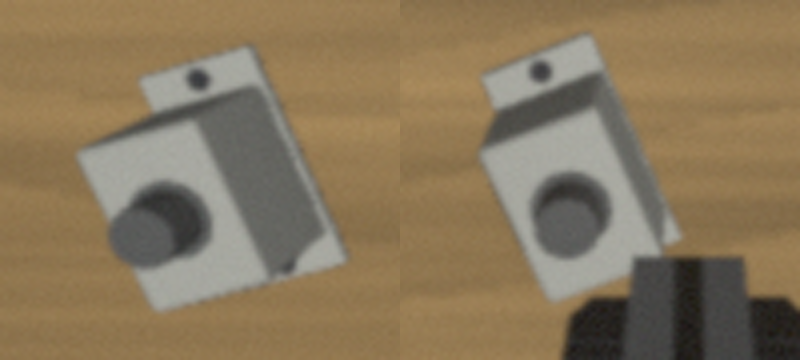

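View pics/w1_c390.png

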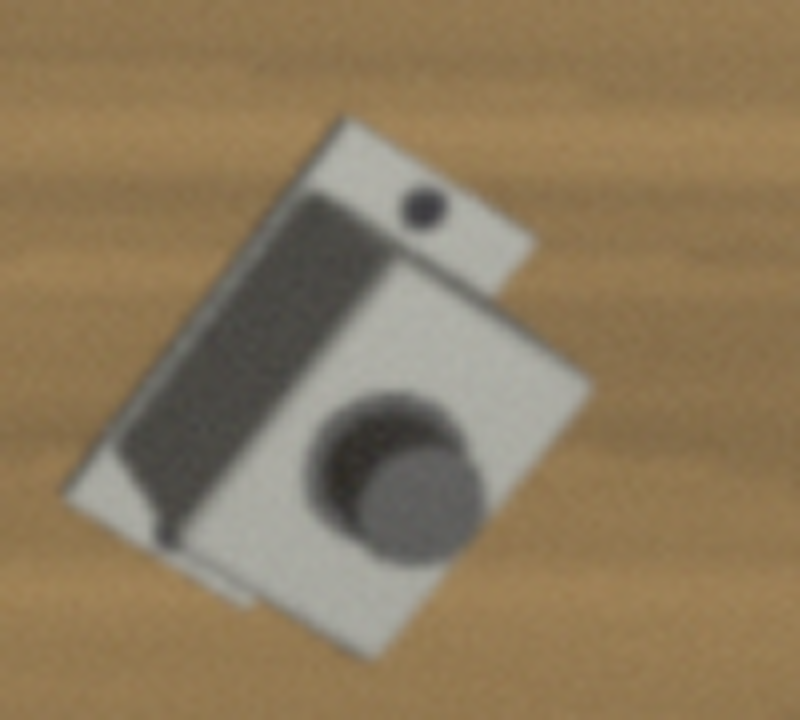

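```bash
python3 - <<'E'
from h import *
d,s=load('w1')
P={'L':(125.75,229.25),'M':(292,236.2),'R':(442.6,232.9)}
C={'L':[(90+x/4,170+y/4) for x,y in [(78,152),(195,118),(268,280),(158,310)]],
'M':[(250+x/4,180+y/4) for x,y in [(82,150),(197,106),(265,258),(155,302)]],
'R':[(390+x/8,170+y/8) for x,y in [(395,260),(592,385),(375,660),(178,545)]]}
for k in P:
    print(k,'plunger',at(d,s,*P[k],.218).round(4))
    c=np.array([at(d,s,*p,.206) for p in C[k]]);m=c.mean(0)
    v=(c[2]+c[3]-c[0]-c[1]) if 1 else 0
    print(' top ctr',m.round(4),'yaw',np.degrees(np.arctan2(v[1],v[0])).round(1),'len',np.linalg.norm(v)/2,'wid',np.linalg.norm(c[1]-c[0]),np.linalg.norm(c[2]-c[3]))
d0,s0=load('top0')
for u,v in[(311.6,196.2),(352.6,194.4),(397.4,195.8)]:print(at(d0,s0,u,v,.218).round(4))
print('bowl floor',at(d,s,567,231,.175),at(d0,s0,268.75,193.2,.175),'rim',at(d0,s0,267.75,192.1,.22))
print('tip',[np.round(proj(d,s,s['tool_pos']+np.array([dx,0,-.022])),1) for dx in(-.011,0,.011)])
E
```

```text
L plunger [ 0.5249 -0.2739  0.218 ]
 top ctr [ 0.5248 -0.2736  0.206 ] yaw 15.1 len 0.040537471836249096 wid 0.028798820329659608 0.027942869400278403
M plunger [ 0.5321 -0.1281  0.218 ]
 top ctr [ 0.5325 -0.1276  0.206 ] yaw 21.8 len 0.040610617787845936 wid 0.028324380374931072 0.028327456290271752
R plunger [0.5295 0.0045 0.218 ]
 top ctr [0.5299 0.0046 0.206 ] yaw -31.9 len 0.04043193208681647 wid 0.02816168428556122 0.028381599590650012
[0.527  0.0029 0.218 ]
[ 0.5302 -0.1299  0.218 ]
[ 0.5227 -0.2747  0.218 ]
bowl floor [0.54612784 0.14890523 0.175     ] [0.54242774 0.14568511 0.175     ] rim [0.54296966 0.14441777 0.22      ]
tip [array([321. , 215.9]), array([321.1, 233.1]), array([321.2, 249.7])]
```

>>> servo_tool([
  {"x": 0.0185,"y": -0.0135,"z": 0,"yaw": 0},
  {"x": 0.0185,"y": -0.0135,"z": -0.02,"yaw": 0},
  {"x": 0,"y": 0,"z": -0.03,"yaw": 0},
  {"x": 0,"y": 0,"z": -0.02,"yaw": 0},
  {"x": 0,"y": 0,"z": -0.005,"yaw": 0},
  {"x": 0,"y": 0,"z": 0,"yaw": 0},
])

```text
time_s: 2.9
tool_pos: [0.5302, -0.125, 0.2479]
tool_rot: [-90.0, 0.1, -0.0]
ft_force: [0.6, 0.1, 0.2]
finger_gap: -0.0004
```

```bash
python3 - <<'E'
from h import *
d,s=snap('wrist','w2')
print(s['time_s'],s['tool_pos'],s['tool_rot'],s['ft_force'],s['finger_gap'])
E
```

```text
2.9 [ 0.5301914  -0.12503086  0.24788655] [-8.99554280e+01  7.36589785e-02 -3.61631716e-02] [0.64753695 0.06922821 0.22574236] -0.00037579681622382184
```

View pics/w2.png

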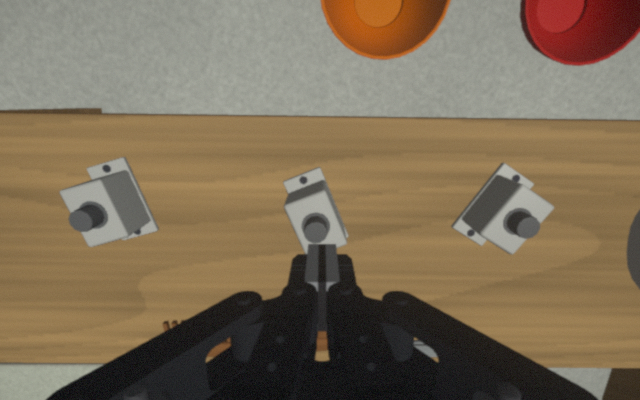

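```bash
python3 - <<'E'
from h import *
d,s=snap('scene','s2')
crop('s2',240,110,380,230,5)
for dz in(.022,.009,-.019):
    u,v=proj(d,s,s['tool_pos']-[0,0,dz]);print(dz,u,v,(u-240)*5,(v-110)*5)
u,v=proj(d,s,np.array([.5312,-.129,.218]));print((u-240)*5,(v-110)*5)
E
```

```text
0.022 284.0808001160687 196.44754544615637 220.4040005803435 432.23772723078184
0.009 283.78851846250046 193.10214432686553 218.9425923125023 415.51072163432764
-0.019 283.1431888440038 185.71582225815393 215.71594422001908 378.5791112907697
216.36604288807888 446.177297778235
```

View pics/s2_c240.png

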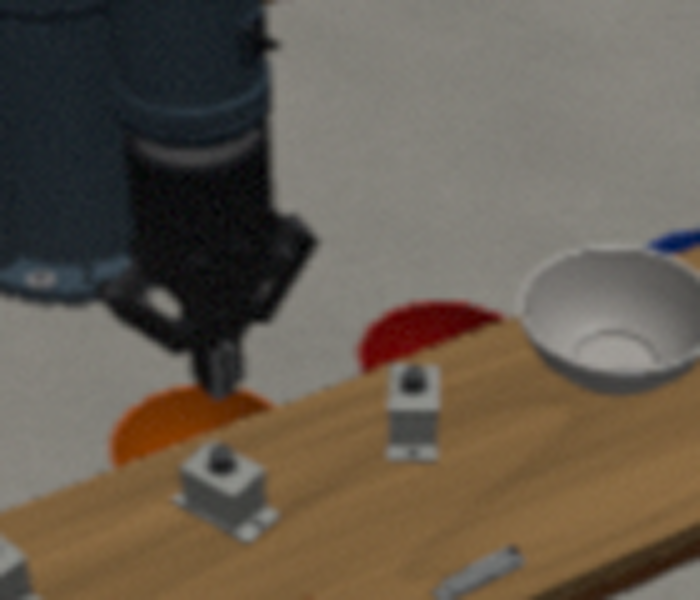

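>>> servo_tool([
  {"x": 0,"y": -0.003,"z": -0.001,"yaw": 0},
  {"x": 0,"y": 0,"z": -0.001,"yaw": 0},
  {"x": 0,"y": 0,"z": -0.001,"yaw": 0},
])

```text
time_s: 3.3
tool_pos: [0.531, -0.1295, 0.2458]
tool_rot: [-90.0, -0.1, -0.1]
ft_force: [-0.1, 0.0, 0.2]
finger_gap: 0.0002
```

>>> servo_tool([
  {"x": 0,"y": 0,"z": -0.001,"yaw": 0},
  {"x": 0,"y": 0,"z": -0.001,"yaw": 0},
])

```text
time_s: 3.5
tool_pos: [0.5308, -0.1292, 0.2432]
tool_rot: [-90.0, -0.0, -0.1]
ft_force: [0.0, -0.4, -0.9]
finger_gap: -0.0003
```

>>> servo_tool([
  {"x": 0,"y": 0,"z": -0.001,"yaw": 0},
  {"x": 0,"y": 0,"z": -0.001,"yaw": 0},
])

```text
time_s: 3.7
tool_pos: [0.5307, -0.1292, 0.241]
tool_rot: [-90.0, 0.0, -0.1]
ft_force: [0.3, -0.5, 0.7]
finger_gap: -0.0
```

>>> servo_tool([
  {"x": 0,"y": 0,"z": -0.001,"yaw": 0},
  {"x": 0,"y": 0,"z": -0.001,"yaw": 0},
])

```text
time_s: 3.9
tool_pos: [0.5308, -0.1292, 0.2391]
tool_rot: [-90.0, 0.0, -0.1]
ft_force: [0.4, 0.9, 1.1]
finger_gap: -0.0002
```

```bash
python3 - <<'E'
from h import *
d,s=snap('wrist','w3')
print(s['time_s'],s['tool_pos'],s['ft_force'])
crop('w3',240,170,400,290,5)
E
```

```text
3.9 [ 0.530754   -0.12919958  0.2390542 ] [0.42327626 0.87282342 1.12005899]
```

View pics/w3_c240.png

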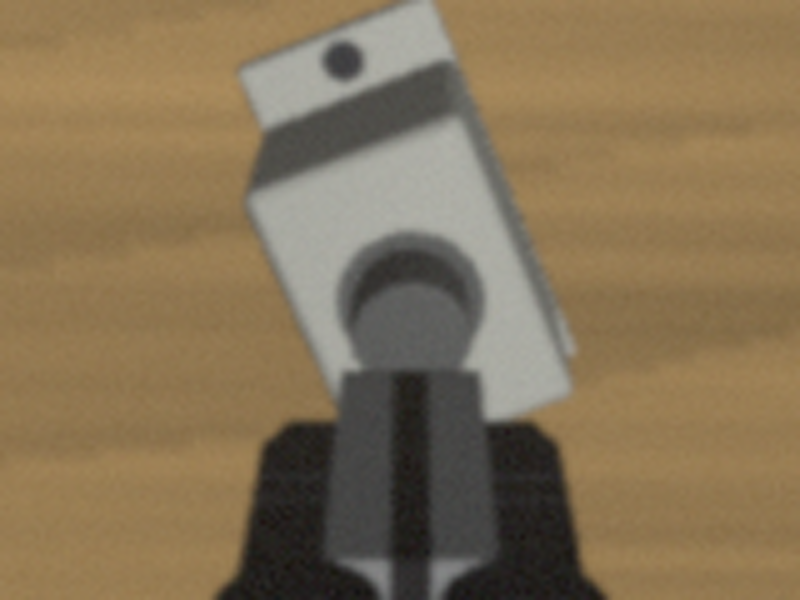

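>>> servo_tool([
  {"x": 0,"y": 0,"z": -0.001,"yaw": 0},
  {"x": 0,"y": 0,"z": -0.001,"yaw": 0},
])

```text
time_s: 4.15
tool_pos: [0.5308, -0.1292, 0.2371]
tool_rot: [-90.0, -0.0, -0.1]
ft_force: [0.3, 0.8, -0.2]
finger_gap: -0.0003
```

>>> servo_tool([
  {"x": 0,"y": 0,"z": 0,"yaw": 0},
])

```text
time_s: 4.25
tool_pos: [0.5307, -0.1292, 0.237]
tool_rot: [-90.0, 0.0, -0.1]
ft_force: [0.4, -0.5, -0.4]
finger_gap: -0.0002
```

>>> servo_tool([
  {"x": 0,"y": 0,"z": -0.001,"yaw": 0},
  {"x": 0,"y": 0,"z": 0,"yaw": 0},
])

```text
time_s: 4.45
tool_pos: [0.5307, -0.1292, 0.2361]
tool_rot: [-90.0, 0.0, -0.1]
ft_force: [-0.4, -0.4, 0.6]
finger_gap: 0.0
```

>>> servo_tool([
  {"x": 0,"y": 0,"z": -0.001,"yaw": 0},
  {"x": 0,"y": 0,"z": -0.001,"yaw": 0},
])

```text
time_s: 4.65
tool_pos: [0.5308, -0.1292, 0.2341]
tool_rot: [-90.0, -0.0, -0.1]
ft_force: [0.7, 0.5, -0.3]
finger_gap: -0.0
```

>>> servo_tool([
  {"x": 0,"y": 0,"z": -0.001,"yaw": 0},
  {"x": 0,"y": 0,"z": -0.001,"yaw": 0},
])

```text
time_s: 4.85
tool_pos: [0.5307, -0.1292, 0.2321]
tool_rot: [-90.0, 0.0, -0.1]
ft_force: [0.8, 0.5, 0.0]
finger_gap: -0.0
```

```bash
python3 - <<'E'
from h import *
d,s=snap('scene','s3')
crop('s3',240,150,320,220,8)
print(s['tool_pos'],s['ft_force'])
E
```

```text
[ 0.53072628 -0.12920222  0.2320752 ] [0.79338129 0.45635868 0.01156281]
```

View pics/s3_c240.png

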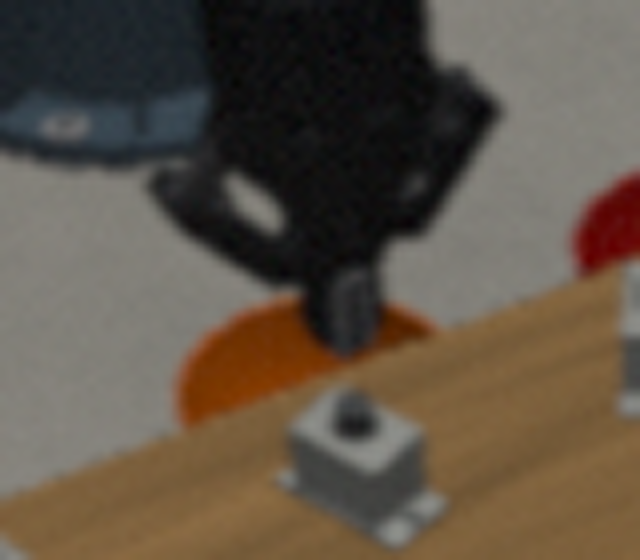

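>>> servo_tool([
  {"x": 0,"y": 0,"z": -0.003,"yaw": 0},
  {"x": 0,"y": 0,"z": -0.003,"yaw": 0},
  {"x": 0,"y": 0,"z": -0.003,"yaw": 0},
  {"x": 0,"y": 0,"z": -0.001,"yaw": 0},
])

```text
time_s: 5.3
tool_pos: [0.5305, -0.1291, 0.2216]
tool_rot: [-90.0, 0.0, -0.1]
ft_force: [0.7, 0.7, 0.7]
finger_gap: 0.0
```

```bash
python3 - <<'E'
from h import *
d,s=snap('scene','s4')
crop('s4',240,150,320,220,8)
print(s['tool_pos'],s['ft_force'])
d,s=snap('wrist','w4')
crop('w4',240,170,400,290,5)
print(s['tool_pos'],s['ft_force'])
E
```

```text
[ 0.53049479 -0.1290526   0.22157467] [0.6633682  0.72046191 0.69435301]
[ 0.530518   -0.12908361  0.22160687] [1.14411546 0.0788761  0.33848572]
```

View pics/s4_c240.png

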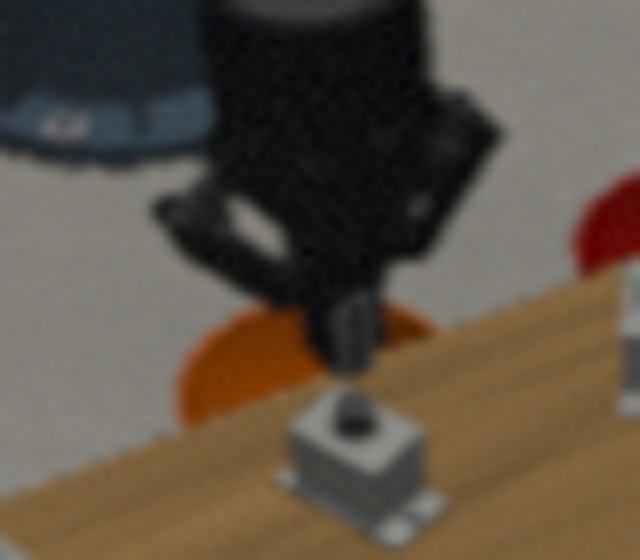

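View pics/w4_c240.png

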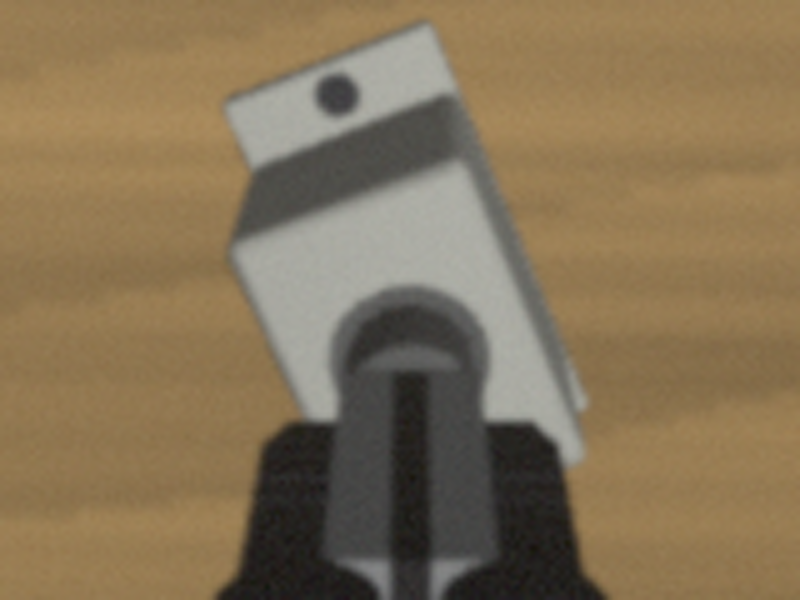

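>>> servo_tool([
  {"x": 0,"y": 0,"z": -0.002,"yaw": 0},
  {"x": 0,"y": 0,"z": -0.002,"yaw": 0},
  {"x": 0,"y": 0,"z": -0.001,"yaw": 0},
])

```text
time_s: 5.7
tool_pos: [0.5307, -0.1292, 0.217]
tool_rot: [-90.0, 0.0, -0.1]
ft_force: [-0.2, -0.6, 0.3]
finger_gap: 0.0001
```

>>> servo_tool([
  {"x": 0,"y": 0,"z": -0.001,"yaw": 0},
  {"x": 0,"y": 0,"z": -0.001,"yaw": 0},
])

```text
time_s: 5.9
tool_pos: [0.5308, -0.1292, 0.2151]
tool_rot: [-90.0, -0.0, -0.1]
ft_force: [-0.7, 0.3, -0.6]
finger_gap: 0.0002
```

>>> servo_tool([
  {"x": 0,"y": 0,"z": -0.001,"yaw": 0},
  {"x": 0,"y": 0,"z": -0.001,"yaw": 0},
])

```text
time_s: 6.1
tool_pos: [0.5308, -0.1292, 0.2131]
tool_rot: [-90.0, 0.0, -0.1]
ft_force: [-0.1, -0.2, -0.3]
finger_gap: 0.0002
```

>>> servo_tool([
  {"x": 0,"y": 0,"z": -0.001,"yaw": 0},
  {"x": 0,"y": 0,"z": -0.001,"yaw": 0},
])

```text
time_s: 6.3
tool_pos: [0.5308, -0.1292, 0.2111]
tool_rot: [-90.0, -0.0, -0.1]
ft_force: [-0.1, -0.3, 0.8]
finger_gap: 0.0003
```

>>> servo_tool([
  {"x": 0,"y": 0,"z": -0.001,"yaw": 0},
  {"x": 0,"y": 0,"z": 0,"yaw": 0},
])

```text
time_s: 6.5
tool_pos: [0.5307, -0.1292, 0.21]
tool_rot: [-90.0, 0.0, -0.1]
ft_force: [0.6, -1.0, -0.5]
finger_gap: -0.0002
```

```bash
python3 - <<'E'
from h import *
d,s=snap('scene','s5')
crop('s5',240,150,320,220,8)
print(s['tool_pos'],s['ft_force'])
d,s=snap('wrist','w5')
crop('w5',240,170,400,290,5)
print(s['tool_pos'],s['ft_force'])
E
```

```text
[ 0.53066363 -0.12915561  0.20997084] [ 0.55523031 -0.97782591 -0.53218056]
[ 0.53072486 -0.12920324  0.21009739] [-0.23964294 -0.16367249 -1.06453143]
```

View pics/s5_c240.png

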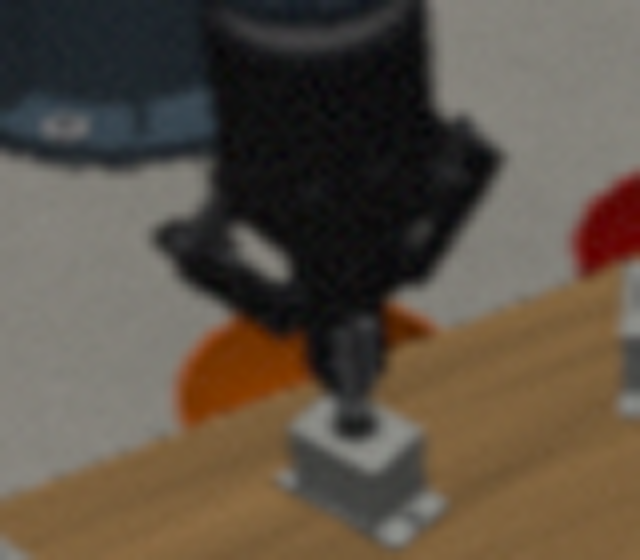

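View pics/w5_c240.png

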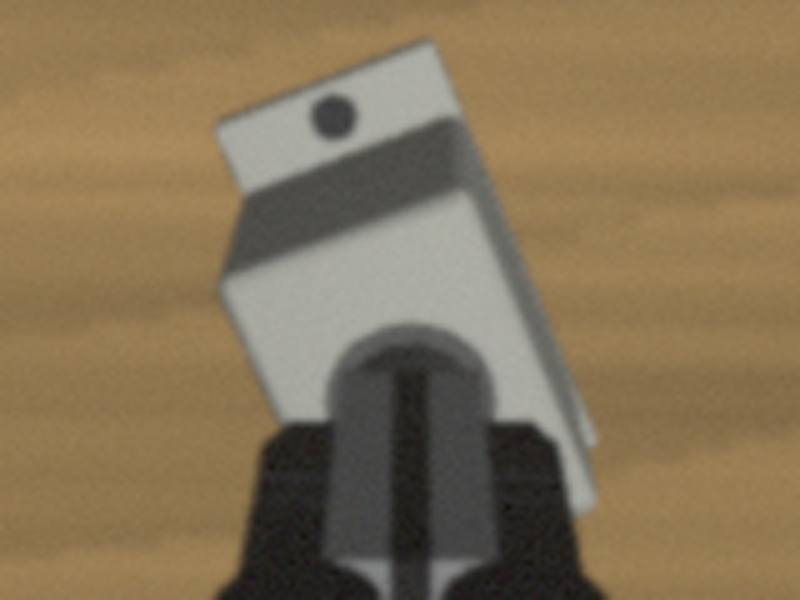

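>>> servo_tool([
  {"x": 0,"y": 0,"z": -0.001,"yaw": 0},
  {"x": 0,"y": 0,"z": -0.001,"yaw": 0},
])

```text
time_s: 6.8
tool_pos: [0.5308, -0.1292, 0.2082]
tool_rot: [-90.0, -0.0, -0.1]
ft_force: [0.4, -0.1, 0.4]
finger_gap: 0.0001
```

>>> servo_tool([
  {"x": 0,"y": 0,"z": -0.001,"yaw": 0},
  {"x": 0,"y": 0,"z": 0,"yaw": 0},
])

```text
time_s: 7.0
tool_pos: [0.5307, -0.1292, 0.207]
tool_rot: [-90.0, 0.0, -0.1]
ft_force: [0.6, 0.2, -0.5]
finger_gap: 0.0
```

>>> servo_tool([
  {"x": 0,"y": 0,"z": -0.001,"yaw": 0},
  {"x": 0,"y": 0,"z": 0,"yaw": 0},
])

```text
time_s: 7.2
tool_pos: [0.5307, -0.1292, 0.2061]
tool_rot: [-90.0, 0.0, -0.1]
ft_force: [0.4, -0.6, -0.5]
finger_gap: -0.0001
```

>>> servo_tool([
  {"x": 0,"y": 0,"z": -0.001,"yaw": 0},
  {"x": 0,"y": 0,"z": 0,"yaw": 0},
])

```text
time_s: 7.4
tool_pos: [0.5307, -0.1292, 0.205]
tool_rot: [-90.0, 0.0, -0.1]
ft_force: [-0.2, 0.3, -0.5]
finger_gap: 0.0001
```

>>> servo_tool([
  {"x": 0,"y": 0,"z": -0.001,"yaw": 0},
  {"x": 0,"y": 0,"z": 0,"yaw": 0},
])

```text
time_s: 7.6
tool_pos: [0.5308, -0.1292, 0.2043]
tool_rot: [-90.0, -0.0, -0.1]
ft_force: [-0.5, 0.6, 2.3]
finger_gap: 0.0001
```

>>> servo_tool([
  {"x": 0,"y": 0,"z": -0.001,"yaw": 0},
  {"x": 0,"y": 0,"z": 0,"yaw": 0},
])

```text
time_s: 7.8
tool_pos: [0.5308, -0.1292, 0.2034]
tool_rot: [-90.0, -0.0, -0.1]
ft_force: [-1.0, 0.4, 2.3]
finger_gap: 0.0002
```

```bash
python3 - <<'E'
from h import *
d,s=snap('wrist','w6')
crop('w6',240,170,400,290,5)
print(s['tool_pos'],s['ft_force'],s['joint_torque'])
E
```

```text
[ 0.53082458 -0.1292351   0.20338563] [-1.03325387  0.38038954  2.31161452] [-6.88790437e-02 -3.99746883e+01 -3.38255918e+01  2.77058047e-02
 -3.36495778e-01  1.54353675e-03]
```

View pics/w6_c240.png

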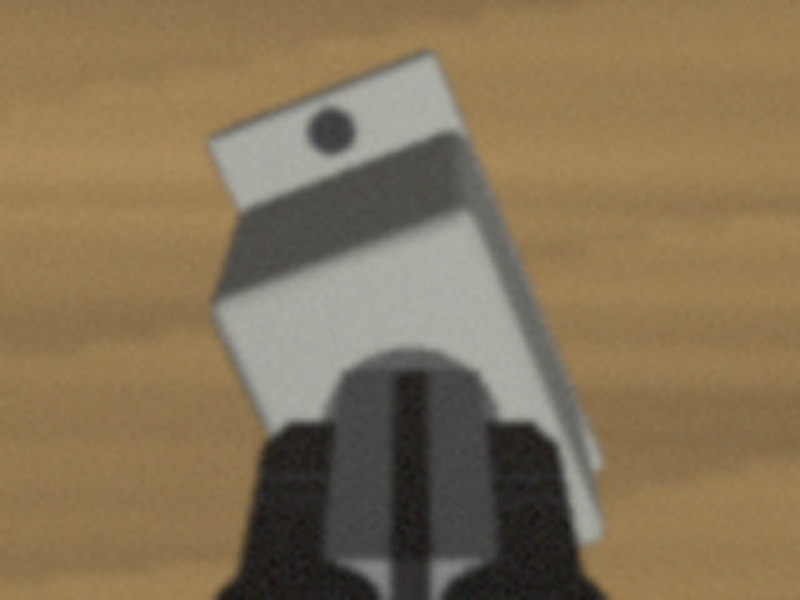

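>>> servo_tool([
  {"x": 0,"y": 0,"z": -0.001,"yaw": 0},
  {"x": 0,"y": 0,"z": 0,"yaw": 0},
])

```text
time_s: 8.05
tool_pos: [0.5308, -0.1292, 0.2023]
tool_rot: [-90.0, -0.0, -0.1]
ft_force: [-0.9, 1.3, 3.2]
finger_gap: -0.0002
```

>>> servo_tool([
  {"x": 0,"y": 0,"z": 0,"yaw": 0},
])

```text
time_s: 8.15
tool_pos: [0.5308, -0.1293, 0.2023]
tool_rot: [-90.0, -0.0, -0.1]
ft_force: [-1.5, 0.9, 3.2]
finger_gap: -0.0001
```

>>> servo_tool([
  {"x": 0,"y": 0,"z": -0.001,"yaw": 0},
  {"x": 0,"y": 0,"z": 0,"yaw": 0},
])

```text
time_s: 8.35
tool_pos: [0.5308, -0.1292, 0.2011]
tool_rot: [-90.0, -0.0, -0.1]
ft_force: [-1.1, 0.8, 2.6]
finger_gap: 0.0001
```

>>> servo_tool([
  {"x": 0,"y": 0,"z": -0.0005,"yaw": 0},
  {"x": 0,"y": 0,"z": 0,"yaw": 0},
])

```text
time_s: 8.55
tool_pos: [0.5308, -0.1292, 0.2004]
tool_rot: [-90.0, 0.0, -0.1]
ft_force: [0.1, 0.0, 0.7]
finger_gap: -0.0001
```

>>> servo_tool([
  {"x": 0,"y": 0,"z": -0.001,"yaw": 0},
  {"x": 0,"y": 0,"z": 0,"yaw": 0},
])

```text
time_s: 8.75
tool_pos: [0.5304, -0.1291, 0.199]
tool_rot: [-90.0, 0.1, -0.1]
ft_force: [0.4, -0.5, 0.5]
finger_gap: 0.0001
```

>>> servo_tool([
  {"x": 0,"y": 0,"z": -0.0005,"yaw": 0},
  {"x": 0,"y": 0,"z": 0,"yaw": 0},
])

```text
time_s: 8.95
tool_pos: [0.5306, -0.1291, 0.1989]
tool_rot: [-90.0, 0.0, -0.1]
ft_force: [-0.5, 0.5, 0.4]
finger_gap: -0.0002
```

>>> servo_tool([
  {"x": 0,"y": 0,"z": -0.0008,"yaw": 0},
  {"x": 0,"y": 0,"z": 0,"yaw": 0},
])

```text
time_s: 9.15
tool_pos: [0.5308, -0.1292, 0.1985]
tool_rot: [-90.0, -0.0, -0.1]
ft_force: [-1.1, 0.2, 1.2]
finger_gap: -0.0
```

>>> servo_tool([
  {"x": 0,"y": 0,"z": -0.0005,"yaw": 0},
  {"x": 0,"y": 0,"z": 0,"yaw": 0},
])

```text
time_s: 9.35
tool_pos: [0.5308, -0.1292, 0.1981]
tool_rot: [-90.0, -0.0, -0.1]
ft_force: [-1.3, -0.3, 2.8]
finger_gap: 0.0004
```

>>> servo_tool([
  {"x": 0,"y": 0,"z": 0.003,"yaw": 0},
  {"x": 0,"y": 0,"z": 0.01,"yaw": 0},
  {"x": 0,"y": 0,"z": 0.025,"yaw": 3},
  {"x": -0.005,"y": 0,"z": 0.03,"yaw": 6},
  {"x": -0.01,"y": 0,"z": 0.02,"yaw": 7},
  {"x": -0.01,"y": 0,"z": 0.01,"yaw": 6},
  {"x": 0,"y": 0,"z": 0,"yaw": 0},
], jaw=0.75)

```text
time_s: 10.05
tool_pos: [0.5062, -0.1296, 0.2986]
tool_rot: [-90.2, -0.2, 22.0]
ft_force: [0.0, 0.5, 0.3]
finger_gap: 0.0639
```

```bash
python3 - <<'E'
from h import *
d,s=snap('wrist','w7')
print(s['tool_pos'],s['tool_rot'],s['ft_force'],s['finger_gap'])
E
```

```text
[ 0.50618106 -0.12963552  0.29859369] [-90.19267959  -0.15945649  21.95315318] [0.03751462 0.54475311 0.26564364] 0.06394512770863034
```

View pics/w7.png

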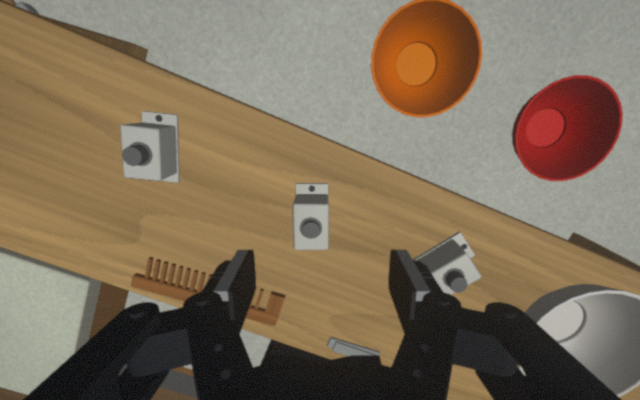

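```bash
python3 - <<'E'
from h import *
crop('w7',270,170,350,260,8)
E
```

```text
(no output)
```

View pics/w7_c270.png

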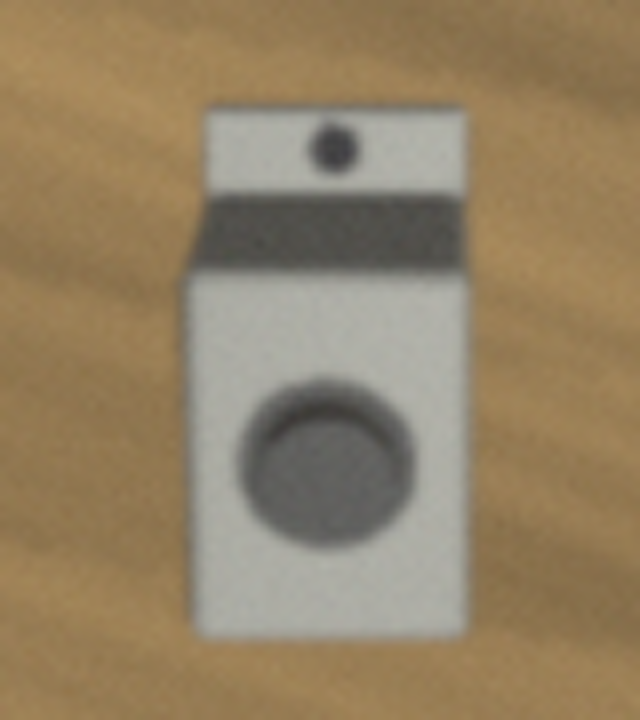

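```bash
python3 - <<'E'
from h import *
d,s=load('w7')
c=np.array([at(d,s,270+x/8,170+y/8,.206) for x,y in[(188,272),(468,272),(468,637),(196,637)]])
v=c[2]+c[3]-c[0]-c[1];print(c.mean(0),np.degrees(np.arctan2(v[1],v[0])))
print('plunger',at(d,s,270+327/8,170+472/8,.212))
E
```

```text
[ 0.53263883 -0.12831648  0.206     ] 21.969871503286583
plunger [ 0.53178484 -0.12875841  0.212     ]
```

>>> servo_tool([
  {"x": 0.013,"y": 0.0005,"z": -0.02,"yaw": 0},
  {"x": 0.013,"y": 0.0005,"z": -0.03,"yaw": 0},
  {"x": 0,"y": 0,"z": -0.03,"yaw": 0},
  {"x": 0,"y": 0,"z": -0.015,"yaw": 0},
  {"x": 0,"y": 0,"z": -0.005,"yaw": 0},
  {"x": 0,"y": 0,"z": 0,"yaw": 0},
])

```text
time_s: 10.7
tool_pos: [0.5316, -0.1281, 0.1955]
tool_rot: [-89.9, 0.0, 21.9]
ft_force: [-0.5, -0.6, 1.0]
finger_gap: 0.0641
```

```bash
python3 - <<'E'
from h import *
d,s=snap('wrist','w8')
print(s['tool_pos'],s['tool_rot'],s['ft_force'],s['finger_gap'])
d,s=snap('scene','s8')
crop('s8',240,140,340,220,8)
E
```

```text
[ 0.53156765 -0.12811771  0.19547025] [-8.99495361e+01  4.65680865e-02  2.18614766e+01] [-0.46091457 -0.57018419  0.97893847] 0.06414734614647241
```

View pics/w8.png

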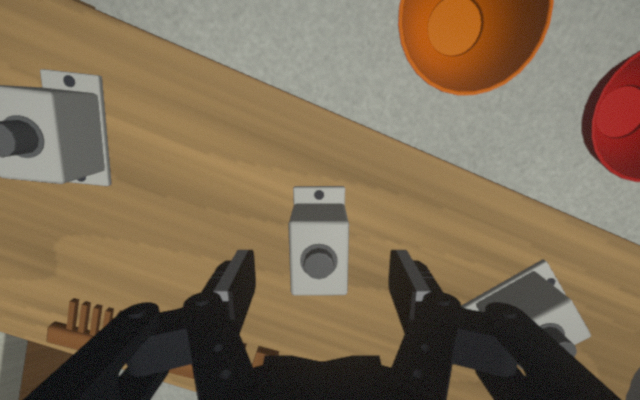

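View pics/s8_c240.png

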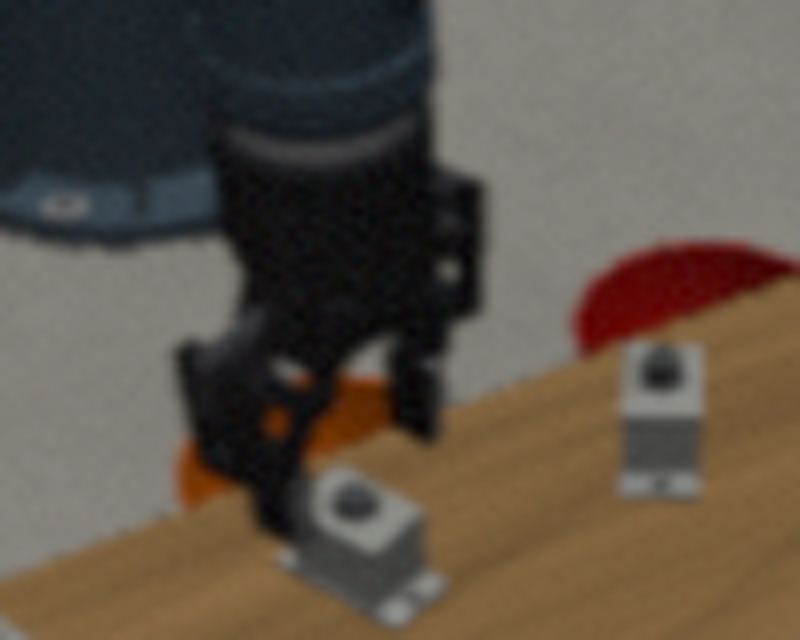

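>>> servo_tool([
  {"x": 0,"y": 0,"z": -0.01,"yaw": 0},
  {"x": 0,"y": 0,"z": -0.01,"yaw": 0},
  {"x": 0,"y": 0,"z": -0.0055,"yaw": 0},
  {"x": 0,"y": 0,"z": 0,"yaw": 0},
])

```text
time_s: 11.2
tool_pos: [0.5309, -0.1278, 0.1691]
tool_rot: [-89.9, 0.1, 21.9]
ft_force: [-0.4, 0.2, -0.1]
finger_gap: 0.0642
```

```bash
python3 - <<'E'
from h import *
d,s=snap('scene','s9')
print(s['tool_pos'],s['ft_force'])
crop('s9',240,140,340,220,8)
d,s=snap('wrist','w9')
E
```

```text
[ 0.53094489 -0.12783854  0.16905184] [-0.39116261  0.22320453 -0.10506876]
```

View pics/s9_c240.png

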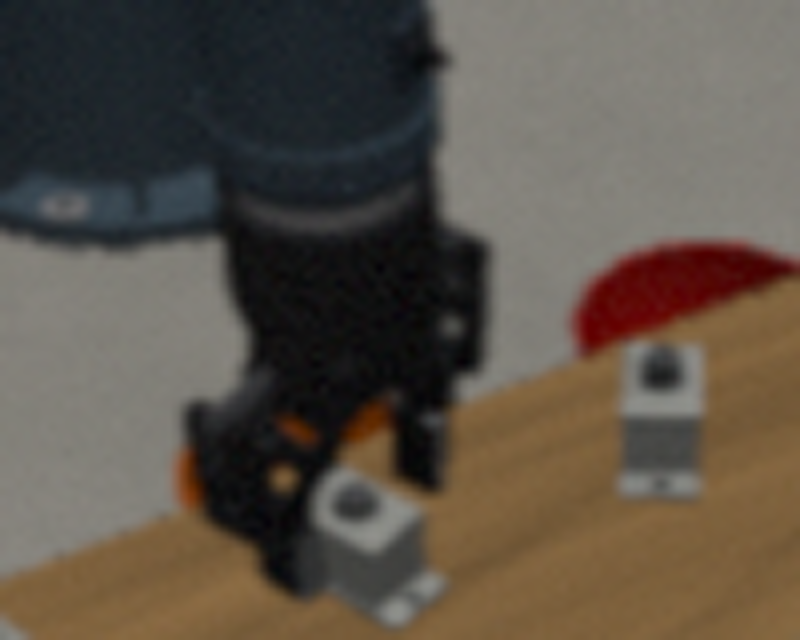

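View pics/w9.png

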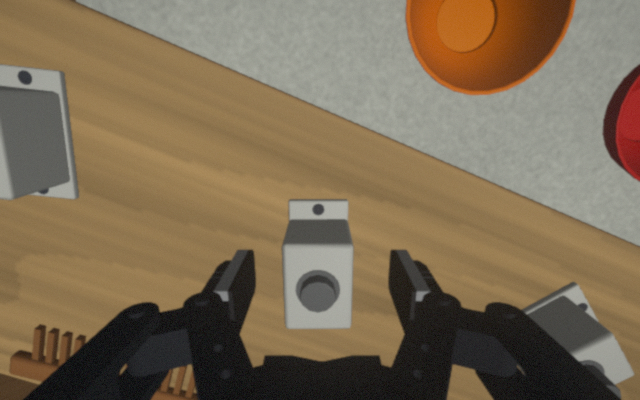

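>>> servo_tool([
  {"x": 0.0005,"y": -0.001,"z": 0,"yaw": 0},
  {"x": 0,"y": 0,"z": 0,"yaw": 0},
  {"x": 0,"y": 0,"z": 0,"yaw": 0},
  {"x": 0,"y": 0,"z": 0,"yaw": 0},
  {"x": 0,"y": 0,"z": 0,"yaw": 0},
], jaw=0, squeeze=30)

```text
time_s: 11.8
tool_pos: [0.5326, -0.1294, 0.1709]
tool_rot: [-90.1, -0.0, 21.9]
ft_force: [0.3, -0.3, 3.5]
finger_gap: 0.0292
```

```bash
python3 - <<'E'
from h import *
d,s=snap('scene','s10')
crop('s10',240,140,340,220,8)
d,s=snap('wrist','w10')
print(s['tool_pos'],s['ft_force'],s['finger_gap'])
E
```

```text
[ 0.53262996 -0.12943763  0.17089369] [ 0.65008272 -0.42154409  3.18651033] 0.02955858148263206
```

View pics/s10_c240.png

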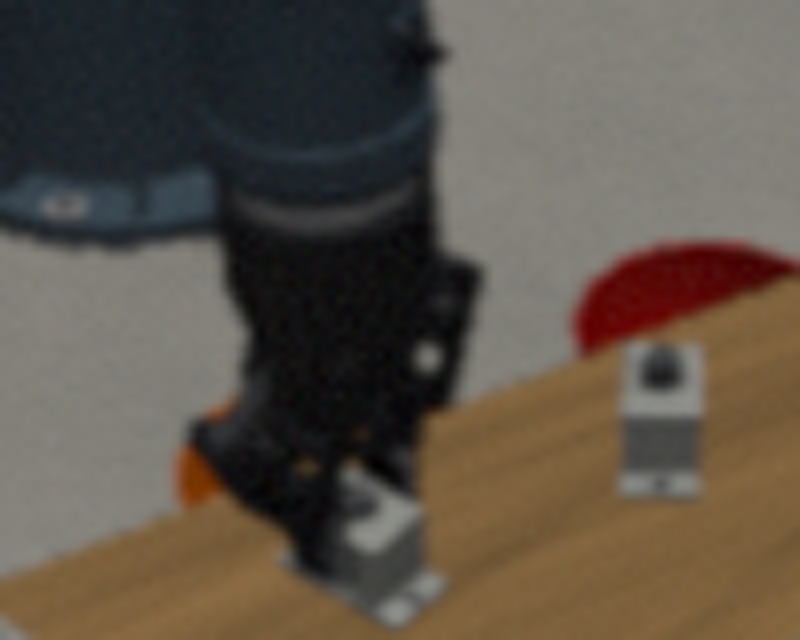

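View pics/w10.png

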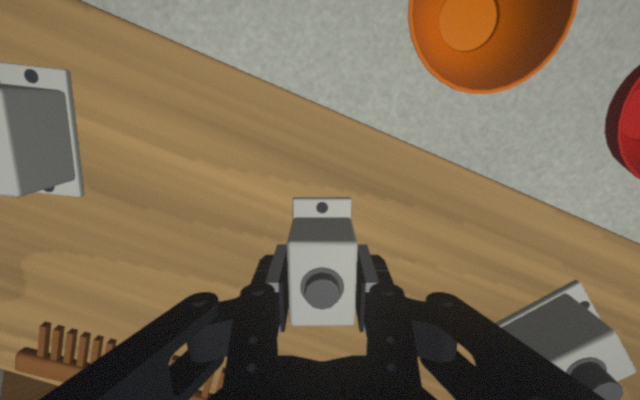

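>>> servo_tool([
  {"x": 0,"y": 0,"z": 0.005,"yaw": 0},
  {"x": 0,"y": 0,"z": 0.015,"yaw": 0},
  {"x": 0,"y": 0,"z": 0.025,"yaw": 0},
  {"x": 0,"y": 0,"z": 0.025,"yaw": 0},
  {"x": 0,"y": 0.01,"z": 0.02,"yaw": 0},
  {"x": 0,"y": 0.02,"z": 0.01,"yaw": 0},
  {"x": 0.001,"y": 0.025,"z": 0,"yaw": 0},
  {"x": 0.0015,"y": 0.025,"z": 0,"yaw": 0},
  {"x": 0.0015,"y": 0.025,"z": 0,"yaw": 0},
  {"x": 0.0015,"y": 0.025,"z": 0,"yaw": 0},
  {"x": 0.001,"y": 0.02,"z": 0,"yaw": 0},
  {"x": 0,"y": 0.01,"z": 0,"yaw": 0},
  {"x": 0,"y": 0,"z": 0,"yaw": 0},
])

```text
time_s: 13.2
tool_pos: [0.5386, 0.0318, 0.2709]
tool_rot: [-90.0, -0.0, 22.0]
ft_force: [0.0, 0.2, -0.4]
finger_gap: 0.0294
```

```bash
python3 - <<'E'
from h import *
d,s=snap('wrist','w11')
print(s['tool_pos'],s['tool_rot'],s['ft_force'],s['finger_gap'])
E
```

```text
[0.53864692 0.03177821 0.27094229] [-9.00059570e+01 -1.49555070e-02  2.20260149e+01] [ 0.02722722  0.17917456 -0.4402219 ] 0.029350671088298814
```

View pics/w11.png

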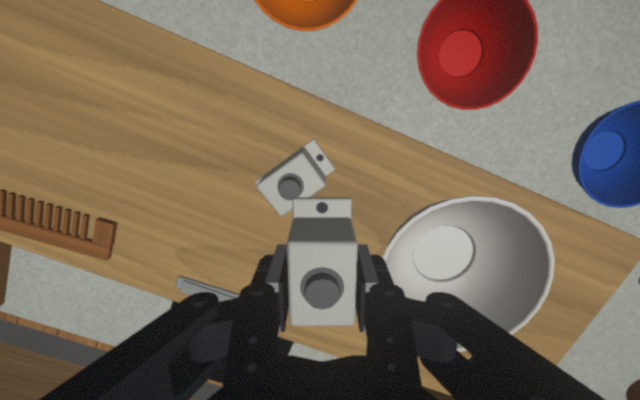

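```bash
python3 - <<'E'
from h import *
d,s=load('w11')
print(at(d,s,443.5,253,.175),at(d,s,413,253,.175),at(d,s,475,250,.175),at(d,s,446,225,.175))
# rim points at .22: fit
pts=np.array([at(d,s,*p,.22)[:2] for p in[(553,262),(545,230),(520,207),(480,198),(440,204),(405,228),(387,255)]])
A=np.c_[2*pts,np.ones(len(pts))];x=np.linalg.lstsq(A,(pts**2).sum(1),rcond=None)[0];print('rim',x[:2],np.sqrt(x[2]+x[0]**2+x[1]**2))
# catch centre in hand relative to tool
E
```

```text
[0.5452432 0.1489739 0.175    ] [0.55517529 0.12441298 0.175     ] [0.53248367 0.17289309 0.175     ] [0.52138739 0.13846761 0.175     ]
rim [0.54357481 0.1484804 ] 0.06229392329003987
```

>>> servo_tool([
  {"x": 0.001,"y": 0.015,"z": 0,"yaw": 0},
  {"x": 0.001,"y": 0.025,"z": 0,"yaw": 0},
  {"x": 0.001,"y": 0.025,"z": 0,"yaw": 0},
  {"x": 0.001,"y": 0.025,"z": 0,"yaw": 0},
  {"x": 0.001,"y": 0.018,"z": 0,"yaw": 0},
  {"x": 0.001,"y": 0.008,"z": 0,"yaw": 0},
  {"x": 0,"y": 0,"z": 0,"yaw": 0},
  {"x": 0,"y": 0,"z": -0.015,"yaw": 0},
  {"x": 0,"y": 0,"z": -0.02,"yaw": 0},
  {"x": 0,"y": 0,"z": -0.02,"yaw": 0},
  {"x": 0,"y": 0,"z": -0.012,"yaw": 0},
  {"x": 0,"y": 0,"z": -0.006,"yaw": 0},
  {"x": 0,"y": 0,"z": 0,"yaw": 0},
])

```text
time_s: 14.55
tool_pos: [0.5443, 0.1462, 0.1964]
tool_rot: [-90.0, 0.1, 21.9]
ft_force: [0.9, 0.0, -0.4]
finger_gap: 0.029
```

```bash
python3 - <<'E'
from h import *
d,s=snap('wrist','w12')
print(s['tool_pos'],s['tool_rot'],s['ft_force'],s['finger_gap'])
d,s=snap('scene','s12')
crop('s12',310,110,430,200,6)
E
```

```text
[0.54430792 0.14623279 0.19636645] [-89.97261459   0.0967106   21.87468593] [ 0.86107517  0.03083228 -0.44927554] 0.029017044633657497
```

View pics/w12.png

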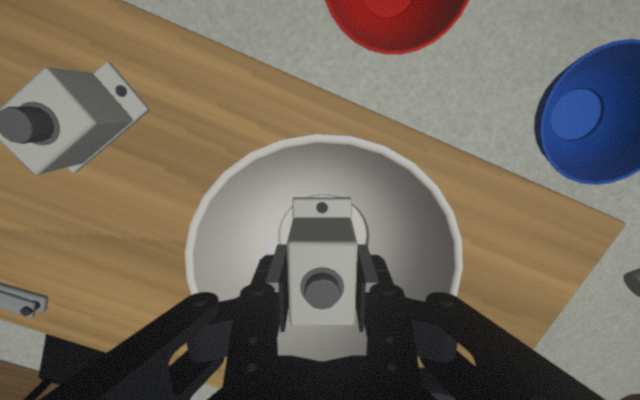

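View pics/s12_c310.png

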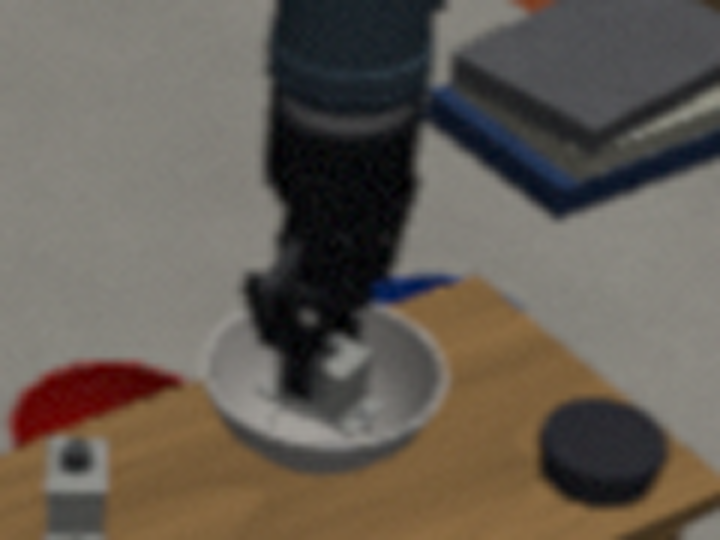

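>>> servo_tool([
  {"x": 0,"y": 0.001,"z": -0.003,"yaw": 0},
  {"x": 0,"y": 0,"z": -0.003,"yaw": 0},
  {"x": 0,"y": 0,"z": -0.002,"yaw": 0},
  {"x": 0,"y": 0,"z": 0,"yaw": 0},
])

```text
time_s: 15.05
tool_pos: [0.5445, 0.1478, 0.1891]
tool_rot: [-90.0, 0.0, 21.9]
ft_force: [0.2, -0.4, -2.2]
finger_gap: 0.0291
```

>>> servo_tool([
  {"x": 0,"y": 0,"z": -0.002,"yaw": 0},
  {"x": 0,"y": 0,"z": 0,"yaw": 0},
])

```text
time_s: 15.25
tool_pos: [0.5446, 0.1478, 0.1872]
tool_rot: [-90.0, 0.0, 21.9]
ft_force: [0.6, 0.8, -1.4]
finger_gap: 0.0292
```

>>> servo_tool([
  {"x": 0,"y": 0,"z": -0.0015,"yaw": 0},
  {"x": 0,"y": 0,"z": 0,"yaw": 0},
])

```text
time_s: 15.45
tool_pos: [0.5447, 0.1478, 0.1857]
tool_rot: [-90.0, 0.0, 21.9]
ft_force: [-0.1, -0.9, -1.0]
finger_gap: 0.0298
```

>>> servo_tool([
  {"x": 0,"y": 0,"z": -0.0015,"yaw": 0},
  {"x": 0,"y": 0,"z": 0,"yaw": 0},
])

```text
time_s: 15.65
tool_pos: [0.5446, 0.1478, 0.1842]
tool_rot: [-90.0, 0.0, 21.9]
ft_force: [-0.4, 0.3, -0.8]
finger_gap: 0.0296
```

>>> servo_tool([
  {"x": 0,"y": 0,"z": -0.0015,"yaw": 0},
  {"x": 0,"y": 0,"z": 0,"yaw": 0},
])

```text
time_s: 15.85
tool_pos: [0.5446, 0.1478, 0.1827]
tool_rot: [-90.0, 0.0, 21.9]
ft_force: [0.2, 0.3, -1.2]
finger_gap: 0.0293
```

>>> servo_tool([
  {"x": 0,"y": 0,"z": -0.001,"yaw": 0},
  {"x": 0,"y": 0,"z": 0,"yaw": 0},
])

```text
time_s: 16.05
tool_pos: [0.5449, 0.1478, 0.1821]
tool_rot: [-90.0, -0.0, 21.9]
ft_force: [0.0, 0.0, -0.3]
finger_gap: 0.0296
```

>>> servo_tool([
  {"x": 0,"y": 0,"z": -0.001,"yaw": 0},
  {"x": 0,"y": 0,"z": 0,"yaw": 0},
])

```text
time_s: 16.25
tool_pos: [0.545, 0.1478, 0.1817]
tool_rot: [-90.0, -0.0, 21.9]
ft_force: [-2.4, -0.5, 4.3]
finger_gap: 0.0297
```

>>> servo_tool([
  {"x": 0,"y": 0,"z": 0,"yaw": 0},
])

```text
time_s: 16.35
tool_pos: [0.5451, 0.1478, 0.1817]
tool_rot: [-90.0, -0.1, 21.9]
ft_force: [-1.9, -1.0, 6.4]
finger_gap: 0.0292
```

>>> servo_tool([
  {"x": 0,"y": 0,"z": 0.001,"yaw": 0},
  {"x": 0,"y": 0,"z": 0,"yaw": 0},
])

```text
time_s: 16.55
tool_pos: [0.5449, 0.1478, 0.1819]
tool_rot: [-90.0, -0.0, 21.9]
ft_force: [-0.2, 0.0, 2.4]
finger_gap: 0.0294
```

>>> servo_tool([
  {"x": 0,"y": 0,"z": 0,"yaw": 0},
  {"x": 0,"y": 0,"z": 0,"yaw": 0},
  {"x": 0,"y": 0,"z": 0,"yaw": 0},
], jaw=0.52)

```text
time_s: 16.85
tool_pos: [0.5447, 0.1478, 0.1816]
tool_rot: [-90.0, 0.0, 21.9]
ft_force: [0.5, 0.3, 0.5]
finger_gap: 0.0446
```

```bash
python3 - <<'E'
from h import *
d,s=snap('wrist','w13')
print(s['tool_pos'],s['tool_rot'],s['ft_force'],s['finger_gap'])
E
```

```text
[0.54465365 0.14777876 0.18163201] [-8.99945687e+01  2.06232665e-02  2.19155804e+01] [0.54044835 0.25357859 0.50165127] 0.044600596492427404
```

View pics/w13.png

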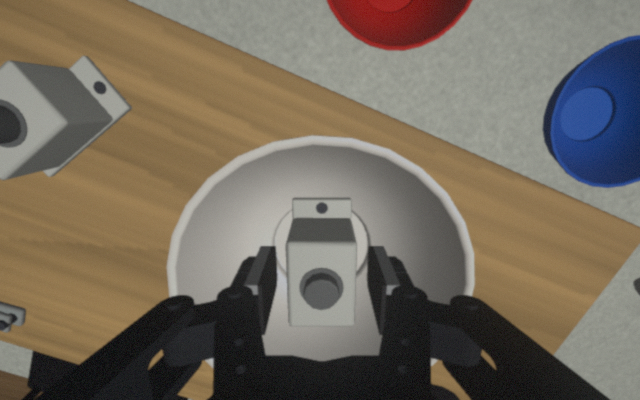

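Released cleanly, plunger still in. Rising straight up, then backing off.

>>> servo_tool([
  {"x": 0,"y": 0,"z": 0.003,"yaw": 0},
  {"x": 0,"y": 0,"z": 0.01,"yaw": 0},
  {"x": 0,"y": 0,"z": 0.02,"yaw": 0},
  {"x": 0,"y": 0,"z": 0.03,"yaw": 0},
  {"x": 0,"y": 0,"z": 0.03,"yaw": 0},
  {"x": -0.02,"y": -0.02,"z": 0.03,"yaw": 0},
  {"x": -0.03,"y": -0.03,"z": 0.02,"yaw": -4},
  {"x": -0.02,"y": -0.02,"z": 0.01,"yaw": -6},
  {"x": -0.01,"y": -0.01,"z": 0,"yaw": -6},
  {"x": 0,"y": 0,"z": 0,"yaw": -6},
  {"x": 0,"y": 0,"z": 0,"yaw": 0},
])

```text
time_s: 18.0
tool_pos: [0.4647, 0.0674, 0.3362]
tool_rot: [-90.0, -0.1, -0.2]
ft_force: [-0.6, 0.2, -0.1]
finger_gap: 0.0445
```

```bash
python3 - <<'E'
from h import *
d,s=snap('wrist','w14')
print(s['time_s'],s['tool_pos'],s['tool_rot'],s['ft_force'],s['finger_gap'])
d,s=snap('scene','s14')
crop('s14',220,150,440,260,3.6)
E
```

```text
18.0 [0.46473466 0.06743552 0.33619159] [-90.01124418  -0.12013409  -0.1840813 ] [-0.55283844  0.22381023 -0.1453658 ] 0.04450192015680378
```

View pics/w14.png

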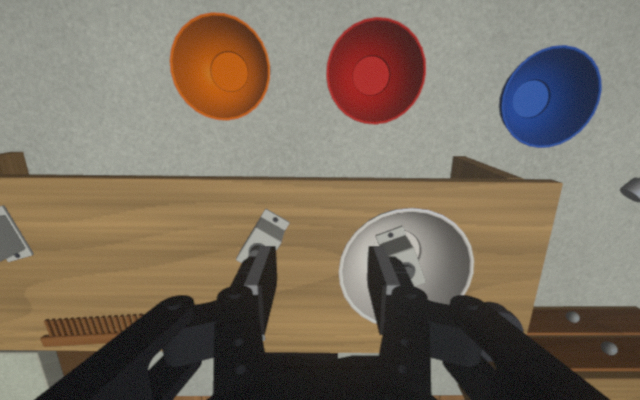

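View pics/s14_c220.png

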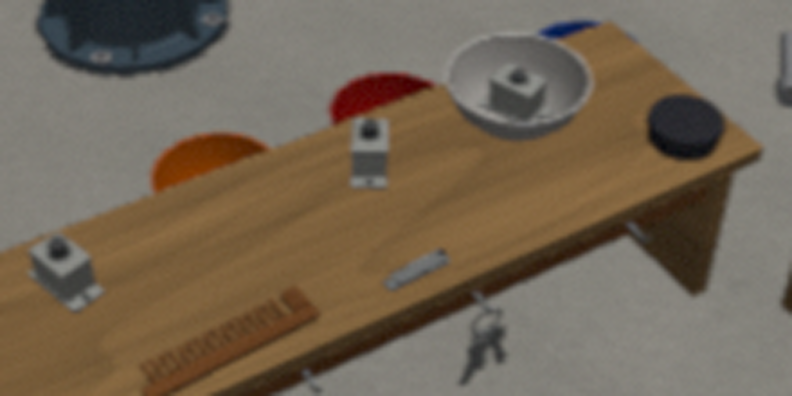

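```bash
python3 - <<'E'
from h import *
a=cv2.imread('pics/s2.png');b=cv2.imread('pics/s14.png')
A,B=[cv2.resize(i[150:200,330:400],None,fx=5.6,fy=5.6,interpolation=cv2.INTER_CUBIC) for i in(a,b)]
w=cv2.imread('pics/w14.png')[220:300,360:440]
W=cv2.resize(w,(390,390),interpolation=cv2.INTER_CUBIC)
o=np.zeros((680,800,3),np.uint8);o[:280,:392]=A;o[:280,400:792]=B;o[285:675,:390]=W
w=cv2.resize(b[180:215,300:335],(390,390),interpolation=cv2.INTER_CUBIC);o[285:675,400:790]=w
cv2.imwrite('pics/cmp.png',cv2.resize(o,(700,595)))
# bowl shift
g=[cv2.cvtColor(i,cv2.COLOR_BGR2GRAY).astype(np.float32) for i in(a,b)]
for n,(y0,y1,x0,x1) in dict(rim=(155,172,340,390),left=(205,245,222,258),right=(178,206,312,334),tin=(170,200,395,425)).items():
    print(n,cv2.phaseCorrelate(g[0][y0:y1,x0:x1],g[1][y0:y1,x0:x1]))
E
```

```text
rim ((0.02253592313257613, -0.0889616368598034), 0.7806942049662272)
left ((-0.04472022132087616, -0.05878559936753547), 0.9322365548875596)
right ((0.008049084607451462, 0.06788628647929151), 1.0135097179147932)
tin ((0.12868657869005773, -0.0791679761307087), 1.0048235143555535)
```

View pics/cmp.png

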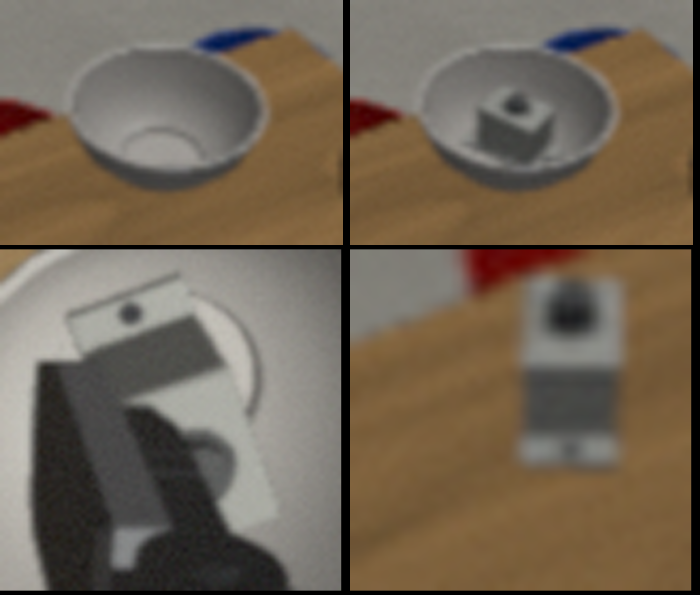

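```bash
python3 -c "
from cell import env
print(env.sign_off())"
```

```text
the job is handed in; nothing more can be done
None
```

I pressed the middle catch first. It gave at about 3.2 N measured, and the force then fell off as it clicked in, so it is the tired one and I did not press the other two. I gripped it across its own y, set it down in the white bowl with a press of about 6 N, let go and drew back. The job was handed in at about 18 s, with the force reading near zero and the arm clear.

- **Tired catch:** the close wrist picture taken just after I let go showed its plunger still clicked in. In the last pictures it stands upright in the bowl, but the finger and the low resolution partly hide the plunger.
- **Bowl, two sound catches and tin:** comparing scene pictures from before pressing and after placing, the shift was about 0.1 pixel, so none of them moved noticeably. Both sound catches were never touched, and their plungers show out.
- **Comb, clipper and keys:** these look in place in the final picture, but I did not measure them.

**One disagreement:** with the jaws shut, the fingertips touched the plunger with the TCP (tool origin) about 35 mm lower than the stated geometry predicts. I took the pressing and grasping heights from that touch instead. The force readings also had about 1 N of noise.

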